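Show the syringe box to the inspection camera

ROBOT

A 7-joint arm with a two-finger parallel gripper is mounted at the origin on a cart in front of the work surface, level with it; the furniture and walls round the work are solid. World frame = base frame: x ahead of the robot, y to its left, z up, the work surface at z = 0. Lengths are in mm, angles in rad, forces in N, time in s.
With the tool pointing down it reaches from about 350 to 900 mm from the base axis. Payload 8.1 kg.
Tool frame: the origin (TCP) lies on the centre line of the jaws, within the pads' length; the fingertips stand 8 mm ahead of it and the grasp point (between the pads) lies 11 mm behind it; z points along the fingers, y is the line along which they close (so a half turn about z gives the same grasp; the last joint's range is limited). The gripper opens to 85 mm and grips with 20 to 120 N. Pads are 22 mm wide; open, the fingers measure 114 mm over their backs; the gripper's body (76 mm by 85 mm) begins 54 mm behind the grasp point. The pads swing forward as they close: fully open they stand 13 mm farther back than shut.
Start: joints at [1.101, 0.434, 0.025, 1.573, -0.012, 1.134, -0.075], TCP at [224.121, -583.447, 239.323] pointing down, gripper open.
Joint ranges: [-2.62, 2.62], [-0.44, 2.09], [-1.27, 1.32], [0.08, 2.57], [-1.32, 4.46], [0.12, 2], [-2.74, 2.74]. Speed limits (rad/s): [2.22, 2.22, 3.01, 3.01, 3.14, 3.14, 3.14].

INTERFACE

Orientations are given as a unit quaternion [x, y, z, w].
In Python, from bench import * gives the robot as it stands.
- The arm moves only by the tool play_rows, never from a script. Its argument "deltas" is a list of rows, each a list of 3 entries, a list of its own where there are three numbers: the shift along the world's x, y, z in mm, then the turn, a rotation vector about the world's x, y, z in rad, then the opening, from -1 (shut) to 1 (fully open). In form: [[[dx, dy, dz], [wx, wy, wz], gripper], ...]. A call has 1 to 12 rows; each row is the pose to reach, as a shift and turn from the pose commanded when the call began; what a row does not reach only later rows make up. A row lasts 1/10 s, in which the tool goes at most 50 mm and 8.59 degrees, less where a joint would pass 70% of its speed; a pose out of reach is approached as far as the arm can. A call with a gripper value outside its range is refused whole. The fingers move at their own pace and stop on an object; the grip force is fixed at half the most. Time passes only in rows, so rows that repeat a pose let the fingers close. It gives the time, the measured TCP pose, the force, the opening and the grip force at its end, in the units of the state.
- get_state(): the state, without advancing time (a new reading comes with each control period).
- grab_frame(name): name is "side" or "top"; returns the picture (384x512x3 uint8, red, green, blue); there is no depth.
- get_calibration(name): a dict with "fovy" (degrees; the focal length in pixels is half the picture's height over the tangent of half this angle, whatever the lens; pixels are square), "cx", "cy" (the principal point, pixels), "position" and "rotation" of the camera in the world. Camera axes: x right, y down, z forward; pixel columns grow to the right and rows downward; lengths in mm; the calibration is good to about 2 mm. A picture is of the moment at which its call begins. get_calibration takes no time and is no camera call.
- sign_off(): hands the job in; it is judged then, once.
The state is a dict: "time_s": time; "joints": joint angles; "qd": joint speeds; "effort": joint torques, N m; "ee_pos": TCP position; "tcp_rot": TCP orientation; "force": force on the tool from outside, world axes, zero at the start; "moment": the same for the moment, N m; "finger_gap": finger opening in mm; "finger_force": force on a finger pad.
Only numpy, scipy, OpenCV 4.12 (cv2) and the standard library are available. Lean on these libraries where they do the work, as an engineer would, in place of code of your own. Each camera call takes 0.05 s, during which the arm holds its last target. There are 200 camera calls.

TASK

The flat blue syringe box lies on the worktop with its lid up. Stand it upright on one of its small ends on the worktop and let go of it; then pick it up again and hold it still in the air before the inspection camera: still upright, the lid square to the lens, and the middle of the lid straight in front of the lens, 15 cm from it. Finish while holding it there; do not touch the camera, and leave the brown bottle, the white carton and the brass fitting where they stand.

Things in the scene. Friction and masses are not known exactly. Their poses are not given: they have to be found in the camera images.
- syringe_box: Flat plastic box, lid fixed shut: dark blue lid with a small label, grey underside, black latch on one long side (-x). Loose, about 0.1 kg. 40 mm wide (x), 165 long (y), 22 thick (z, out of the lid). Origin: centre of the underside. Its solid part spans x -16 to +20, y -82 to +82, z 0 to 21 mm. Starts flat, lid up, length along world y turned up to 35 degrees; either end may be the upper one.
- lid_centre (a point): Middle of the lid's outer face on the syringe box, 22 mm from the underside; its axes are those of the box. About 82 mm above the worktop when the box stands on an end.
- lens (a point): Centre of the inspection camera's front glass, 200 mm above the worktop. Axes of the camera: it looks along -x (level, roughly towards the robot, turned up to 20 degrees), z up. The middle of the lid belongs 150 mm from here along -x, the lid then facing this frame's +x.
- camera: Inspection camera, fixed, solid: black foot 110 x 100 x 14 mm, steel post 246 mm tall, at 200 mm height a grey 46 mm housing with a black lens barrel. Origin on the worktop below the housing; foot from x = -35 to +75 mm, lens front 47 mm from the origin along -x, post at x = +45 mm; z up.
- reagent_bottle: Brown glass bottle with a blue cap, 68 mm across, 136 mm tall, loose, stands on the worktop; origin at the centre of its underside. Leave it alone.
- septa_carton: Small white and green carton, 42 x 74 x 48 mm, loose, stands on the worktop; origin at the centre of its underside. Leave it alone.
- brass_union: Small brass fitting, 22 x 39 x 19 mm, loose, lies on the worktop; origin at the centre of its underside. Leave it alone.

How it is judged (in metres and radians):
On the way:
1. the syringe box stands on one of its small ends on the worktop, untouched by the robot (angle between the y axis of syringe_box and the z axis of camera, either way round below 0.12 rad and height (world z) of lid_centre between 0.074 and 0.091 m and contact force between each of the fingers, the arm and syringe_box below 0.2 N and linear speed of syringe_box below 0.03 m/s), for 0.3 s.
At the end, for the whole second after the job is handed in: The fingers hold the box (over 1 N), still, in the air: lid middle 125-175 mm before the lens, within 20 mm of its axis; upright within 0.15 rad (either end up), lid facing the lens within 0.17 rad; box clear of camera and bystanders; bystanders within 30 mm of their starts (x of lid_centre in the frame of lens between -0.175 and -0.125 m and y of lid_centre in the frame of lens between -0.02 and 0.02 m and z of lid_centre in the frame of lens between -0.02 and 0.02 m and angle between the y axis of syringe_box and the z axis of camera, either way round below 0.15 rad and angle between the z axis of syringe_box and the x axis of camera, either way round below 0.17 rad and z of lens in the frame of syringe_box above 0.05 m and contact force between the fingers and syringe_box above 1 N and linear speed of syringe_box below 0.03 m/s and angular speed of syringe_box below 0.3 rad/s and contact force between each of camera, reagent_bottle, septa_carton, brass_union and syringe_box below 0.2 N and distance of each of reagent_bottle, septa_carton, brass_union from where it was at the start of the episode below 0.03 m); the arm keeps its last pose, push and grip.
It fails at once if the camera is touched (contact force between camera and anything else above 1 N).
It fails at once if the brown bottle is pushed away by more than 30 mm (distance of reagent_bottle from where it was at the start of the episode above 0.03 m).
It fails at once if the white carton is pushed away by more than 30 mm (distance of septa_carton from where it was at the start of the episode above 0.03 m).
It fails at once if the brass fitting is pushed away by more than 30 mm (distance of brass_union from where it was at the start of the episode above 0.03 m).
It also fails if it takes over 66 s, if anything falls off the work surface, if the arm or the gripper's body presses on something with over 40 N, if the wrist force passes 120 N, or if a joint passes its speed limit or range.

## Working session

There is one attempt and no reset: what is moved stays moved. The work goes in short steps, Python scripts to look and compute and a tool call to move; the robot and the scene stay as the last step left them, time stands still between calls to the robot, and variables do not carry over. Pictures are saved under pics/ and viewed, at most 10 in all, crops included, and the job is handed in when it is done.

Besides the shell and the picture viewer there is one more tool, called after "Call:" by a JSON object that holds its "fn" and its "kwargs", one argument or row to a line. play_rows: Moves the arm, as the interface text tells. Its arguments: {"type":"object","properties":{"deltas":{"type":"array"}},"required":["deltas"]}

```bash
ls; mkdir -p pics; python3 - <<'E'
from bench import *
import cv2
for n in("side","top"):
    cv2.imwrite(f"pics/{n}0.png",grab_frame(n)[:,:,::-1]); print(n,get_calibration(n))
s=get_state();print(s['ee_pos'],s['tcp_rot'],s['finger_gap'])
E
```

```text
pics
side {'fovy': 51.96157017542686, 'cx': 254.33083249844395, 'cy': 191.69123636008493, 'position': array([ 76.31258259, 798.69471809, 785.27463224]), 'rotation': array([-0.278596  ,  0.83010434, -0.46029549,  0.14642103])}
top {'fovy': 45.51545957417611, 'cx': 251.56374578223898, 'cy': 192.48772863708493, 'position': array([ 590.67135734,  -10.52269183, 1318.59655731]), 'rotation': array([-0.69818982,  0.71542217, -0.02277738,  0.01353813])}
[ 223.93031162 -583.04187037  238.6031057 ] [ 9.83236784e-01  1.82331938e-01 -1.90180326e-04 -6.74738705e-04] 85.47870952631835
```

View pics/side0.png

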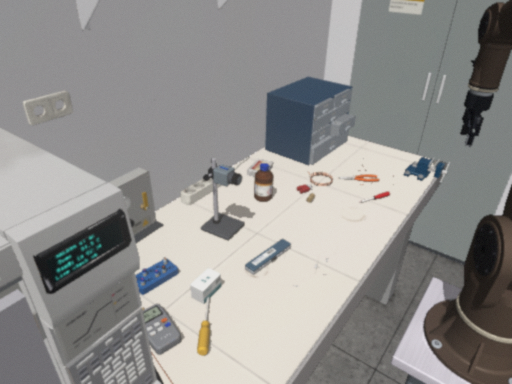

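View pics/top0.png

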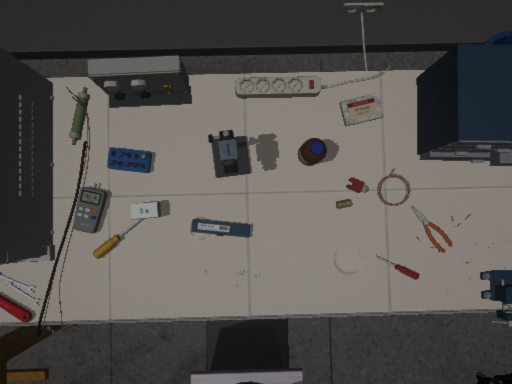

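Side view: box at about (268,256), inspection camera at (222,200), bottle at (263,185), carton at (206,285). Top view: box at (221,229), inspection camera at (230,150), bottle at (314,151), carton at (145,211), brass fitting at (344,204). I'll enlarge both.

```bash
cat >h.py <<'E'
from bench import *
import numpy as np, cv2
from scipy.spatial.transform import Rotation as R
def cal(n):
    c=get_calibration(n); f=192/np.tan(np.radians(c['fovy']/2)); return c,f,R.from_quat(c['rotation']).as_matrix()
def ray(n,u,v):
    c,f,M=cal(n); d=M@np.array([(u-c['cx'])/f,(v-c['cy'])/f,1]); return np.array(c['position']),d
def plane(n,u,v,z):
    p,d=ray(n,u,v); return p+d*(z-p[2])/d[2]
def tri(uvt,uvs):
    p,d=ray('top',*uvt);q,e=ray('side',*uvs)
    s=np.linalg.lstsq(np.c_[d,-e],q-p,rcond=None)[0]; a=p+d*s[0];b=q+e*s[1]
    return (a+b)/2,np.linalg.norm(a-b)
def proj(n,P):
    c,f,M=cal(n); x=M.T@(np.array(P)-c['position']); return [x[0]/x[2]*f+c['cx'],x[1]/x[2]*f+c['cy']]
E
python3 - <<'E'
from h import *
t=cv2.imread('pics/top0.png');s=cv2.imread('pics/side0.png')
cv2.imwrite('pics/top1.png',cv2.resize(t[120:250,180:270],None,fx=4.6,fy=4.6,interpolation=2))
cv2.imwrite('pics/side1.png',cv2.resize(s[150:290,190:310],None,fx=4.2,fy=4.2,interpolation=2))
h=cv2.cvtColor(t,cv2.COLOR_BGR2HSV)
m=cv2.inRange(h,(0,0,0),(180,255,125)); 
m2=np.zeros_like(m);m2[215:242,188:255]=m[215:242,188:255]
c=max(cv2.findContours(m2,0,1)[0],key=cv2.contourArea)
r=cv2.minAreaRect(c);b=cv2.boxPoints(r);print(r)
P=np.array([plane('top',*q,20) for q in b]);print(P.round(1),P.mean(0))
E
```

```text
((221.7692108154297, 224.8461456298828), (62.51351547241211, 25.799226760864258), 7.125016689300537)
[[544.8 150.7  20. ]
 [616.8 140.4  20. ]
 [590.5 -34.7  20. ]
 [518.6 -23.8  20. ]] [567.67445882  58.15947896  20.        ]
```

View pics/top1.png

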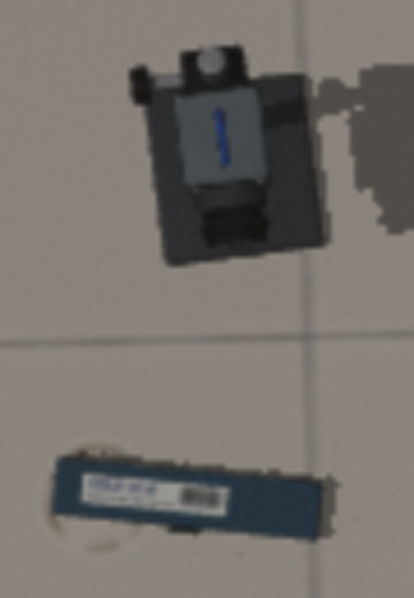

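View pics/side1.png

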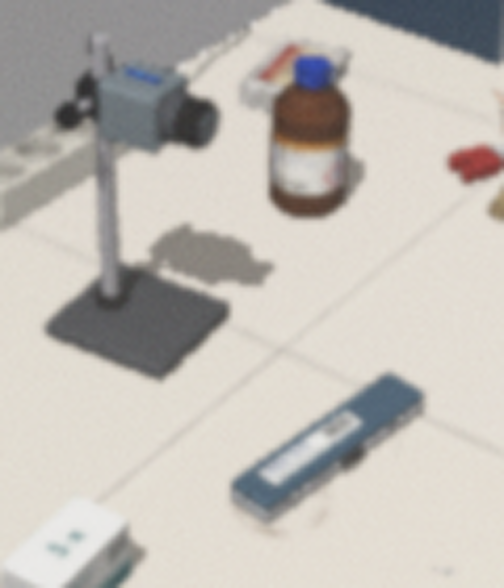

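The box lid corners in the top crop are (60,458), (322,480), (318,540) and (52,514). The latch is at (185,528), on the robot side, so box x is about world x. The inspection camera's foot corners are (150,85), (305,75), (325,243) and (168,265), and its barrel points towards the robot. In the side crop the lens front is at (206,125).

```bash
python3 - <<'E'
from h import *
k=4.6;T=lambda p:((p[0]+.5)/k-.5+180,(p[1]+.5)/k-.5+120)
k2=4.2;S=lambda p:((p[0]+.5)/k2-.5+190,(p[1]+.5)/k2-.5+150)
B=np.array([plane('top',*T(p),21) for p in[(60,458),(322,480),(318,540),(52,514)]]);print(B.round(1),B.mean(0).round(1))
l=(B[0]+B[3]-B[1]-B[2])/2;print('box len',np.linalg.norm(l),'yaw',np.degrees(np.arctan2(-l[0],l[1])))
F=np.array([plane('top',*T(p),14) for p in[(150,85),(305,75),(325,243),(168,265)]]);print(F.round(1),F.mean(0).round(1))
f=(F[0]+F[1]-F[2]-F[3])/2; g=(F[0]+F[3]-F[1]-F[2])/2
a1,a2=np.degrees(np.arctan2(f[1],f[0])),np.degrees(np.arctan2(-g[0],g[1]));print('foot',np.linalg.norm(f),np.linalg.norm(g),a1,a2)
# foot in side view: corners left, back-ish, right, front
G=np.array([plane('side',*S(p),14) for p in[(160,375),(228,310),(135,268),(48,325)]]);print('side foot',G.round(1),G.mean(0).round(1))
H=np.array([plane('top',*T(p),223) for p in[(176,97),(264,88),(268,180),(190,185)]]);print('housing',H.round(1),H.mean(0))
print('barrel front top',plane('top',*T((235,245)),200)); print('lens tri',tri(T((235,243)),S((206,125))))
for y in (a1,a2,(a1+a2)/2):
    x=np.array([np.cos(np.radians(y)),np.sin(np.radians(y))]); o=F.mean(0)[:2]-20*x; print(y,'org',o,'lens',o-47*x,'target',o-197*x)
c=proj('side',B.mean(0)); print(c)
BS=np.array([plane('side',*S(p),21) for p in[(234,486),(266,515),(422,398),(388,374)]]);print('side box',BS.round(1),BS.mean(0).round(1))
for n,p in(('bottle cap',(317,148)),('carton',(145,211)),('brass',(344,204))):print(n,plane('top',*p,136 if n[1]=='o' else 40 if n[0]=='c' else 10).round(0))
E
```

```text
[[585.7 140.   21. ]
 [568.2 -20.6  21. ]
 [531.5 -17.2  21. ]
 [551.5 145.5  21. ]] [559.2  61.9  21. ]
box len 162.75026610457084 yaw -6.615845148767069
[[816.5  80.6  14. ]
 [820.6 -16.2  14. ]
 [715.  -26.1  14. ]
 [703.6  71.7  14. ]] [763.9  27.5  14. ]
foot 109.5946278271582 97.60750217562776 4.915315537432643 4.560644611756697
side foot [[700.6  80.6  14. ]
 [709.9 -12.3  14. ]
 [803.3 -10.9  14. ]
 [806.8  86.6  14. ]] [755.1  36.   14. ]
housing [[773.7  52.5 223. ]
 [777.4   6.4 223. ]
 [728.9   5.4 223. ]
 [727.2  46.2 223. ]] [751.77369861  27.61429924 223.        ]
barrel front top [697.37082078  24.10284042 200.        ]
lens tri (array([699.10448455,  24.58994855, 201.00859163]), np.float64(1.8608851903090897))
4.915315537432643 org [744.00690329  25.79033629] lens [697.17974917  21.76322356] target [547.73138495   8.9107361 ]
4.560644611756697 org [743.99667724  25.91371655] lens [697.14549191  22.17654742] target [547.62043235  10.24941188]
4.73798007459467 org [744.0016948   25.85201851] lens [697.16230072  21.96985898] target [547.67487282   9.57998814]
[np.float64(268.9072934370013), np.float64(252.5590052537187)]
side box [[580.8 146.6  21. ]
 [547.4 155.5  21. ]
 [529.9  -7.3  21. ]
 [564.1 -15.1  21. ]] [555.5  69.9  21. ]
bottle cap [ 763. -200.  136.]
carton [612. 270.  40.]
brass [ 618. -293.   10.]
```

Call:
{"fn": "play_rows", "kwargs": {
  "deltas": [
    [[28, 54, 0], [0, 0, 0.09], 1],
    [[56, 108, 0], [0, 0, 0.18], 1],
    [[84, 162, 0], [0, 0, 0.27], 1],
    [[112, 216, 0], [0, 0, 0.36], 1],
    [[140, 270, 0], [0, 0, 0.45], 1],
    [[168, 324, 0], [0, 0, 0.54], 1],
    [[196, 378, 0], [0, 0, 0.63], 1],
    [[224, 432, 0], [0, 0, 0.72], 1],
    [[252, 486, 0], [0, 0, 0.81], 1],
    [[280, 540, 0], [0, 0, 0.9], 1],
    [[308, 594, 0], [0, 0, 1.0], 1],
    [[334, 648, 0], [0, 0, 1.09], 1]
  ]
}}

```text
time_s: 1.3
ee_pos: [500.3, -48.8, 239.2]
tcp_rot: [0.745, 0.667, -0.0, 0.0]
force: [0.1, -0.9, -0.0]
finger_gap: 85.4
finger_force: 0.0
```

Call:
{"fn": "play_rows", "kwargs": {
  "deltas": [
    [[0, 0, 0], [0.15, 0, 0], 1],
    [[0, 0, 0], [0.3, 0, 0], 1],
    [[0, 0, 0], [0.3, 0, 0], 1],
    [[0, 0, 0], [0.3, 0, 0], 1]
  ]
}}

```text
time_s: 1.7
ee_pos: [499.4, -52.3, 238.5]
tcp_rot: [0.739, 0.657, 0.099, -0.112]
force: [-1.1, 0.6, 0.5]
finger_gap: 85.5
finger_force: 0.0
```

```bash
cat >st.py <<'E'
from h import *
s=get_state();M=R.from_quat(s['tcp_rot']).as_matrix()
print('t',round(s['time_s'],2),'j',np.round(s['joints'],3),'p',np.round(s['ee_pos'],1),'x',M[:,0].round(3),'y',M[:,1].round(3),'z',M[:,2].round(3),'F',np.round(s['force'],1),'gap',round(s['finger_gap'],1),s['finger_force'])
E
python3 st.py
```

```text
t 1.7 j [ 0.604  0.339 -0.517  1.808 -0.151  1.076  0.066] p [499.4 -52.3 238.5] x [0.118 0.949 0.293] y [ 0.993 -0.112 -0.036] z [-0.001  0.295 -0.956] F [-1.1  0.6  0.5] gap 85.5 0.0
```

Call:
{"fn": "play_rows", "kwargs": {
  "deltas": [
    [[0, 0, 0], [-0.15, 0, 0], 1],
    [[0, 0, 0], [-0.3, 0, 0], 1],
    [[0, 0, 0], [-0.45, 0, 0], 1],
    [[0, 0, 0], [-0.6, 0, 0], 1],
    [[0, 0, 0], [-0.75, 0, 0], 1],
    [[0, 0, 0], [-0.9, 0, 0], 1],
    [[0, 0, 0], [-1.05, 0, 0], 1],
    [[0, 0, 0], [-1.2, 0, 0], 1],
    [[0, 0, 0], [-1.35, 0, 0], 1],
    [[0, 0, 0], [-1.5, 0, 0], 1],
    [[0, 0, 0], [-1.65, 0, 0], 1],
    [[0, 0, 0], [-1.8, 0, 0], 1]
  ]
}}

```text
time_s: 2.9
ee_pos: [500.8, -47.9, 239.6]
tcp_rot: [0.544, 0.487, -0.452, 0.512]
force: [-0.5, -0.6, -0.5]
finger_gap: 85.5
finger_force: 0.0
```

```bash
python3 st.py
```

```text
t 2.9 j [-0.51   0.829 -0.196  1.884  1.     1.872 -1.409] p [500.8 -47.9 239.6] x [ 0.117  0.067 -0.991] y [ 0.993 -0.001  0.118] z [ 0.007 -0.998 -0.067] F [-0.5 -0.6 -0.5] gap 85.5 0.0
```

Call:
{"fn": "play_rows", "kwargs": {
  "deltas": [
    [[-10, 0, -30], [0, 0, 0], 1],
    [[-10, 0, -60], [0, 0, 0], 1],
    [[-10, 0, -90], [0, 0, 0], 1],
    [[-10, 0, -120], [0, 0, 0], 1],
    [[-10, 0, -120], [0, 0, 0], 1],
    [[-10, 0, -120], [0, 0, 0], 1]
  ]
}}

```text
time_s: 3.5
ee_pos: [490.2, -49.7, 119.9]
tcp_rot: [0.546, 0.487, -0.453, 0.509]
force: [-0.5, 0.3, 0.8]
finger_gap: 85.6
finger_force: 0.0
```

```bash
python3 st.py
```

```text
t 3.5 j [-0.519  1.034 -0.19   1.872  0.984  1.772 -1.576] p [490.2 -49.7 119.9] x [ 0.114  0.07  -0.991] y [ 0.993 -0.006  0.114] z [ 0.002 -0.998 -0.07 ] F [-0.5  0.3  0.8] gap 85.6 0.0
```

Call:
{"fn": "play_rows", "kwargs": {
  "deltas": [
    [[0, 0, 40], [0.13, 0, 0], 1],
    [[0, 0, 60], [0.27, 0, 0], 1],
    [[6, 8, 80], [0.4, 0, 0], 1],
    [[14, 16, 80], [0.54, 0, 0], 1],
    [[22, 24, 80], [0.67, 0, 0], 1],
    [[30, 32, 80], [0.81, 0, 0], 1],
    [[38, 40, 80], [0.94, 0, 0], 1],
    [[46, 48, 80], [1.08, 0, 0], 1],
    [[54, 58, 80], [1.22, 0, 0], 1],
    [[63, 68, 80], [1.36, 0, 0], 1],
    [[63, 68, 80], [1.5, 0, 0], 1],
    [[63, 68, 80], [1.5, 0, 0], 1]
  ]
}}

```text
time_s: 4.7
ee_pos: [553.2, 10.3, 201.4]
tcp_rot: [0.75, 0.662, 0.001, 0.001]
force: [0.1, -1.2, -0.1]
finger_gap: 85.5
finger_force: 0.0
```

```bash
python3 st.py; python3 - <<'E'
from h import *
t=grab_frame('top')[:,:,::-1];s=grab_frame('side')[:,:,::-1]
a=cv2.resize(t[150:270,180:280],(400,480),interpolation=2);b=cv2.resize(s[180:300,210:310],(400,480),interpolation=2)
cv2.imwrite('pics/c2.png',np.hstack([a,b]))
E
```

```text
t 4.7 j [ 0.331  0.425 -0.609  1.764  0.279  1.036 -0.503] p [553.2  10.3 201.4] x [ 0.124  0.992 -0.   ] y [ 0.992 -0.124  0.003] z [ 0.003 -0.001 -1.   ] F [ 0.1 -1.2 -0.1] gap 85.5 0.0
```

View pics/c2.png

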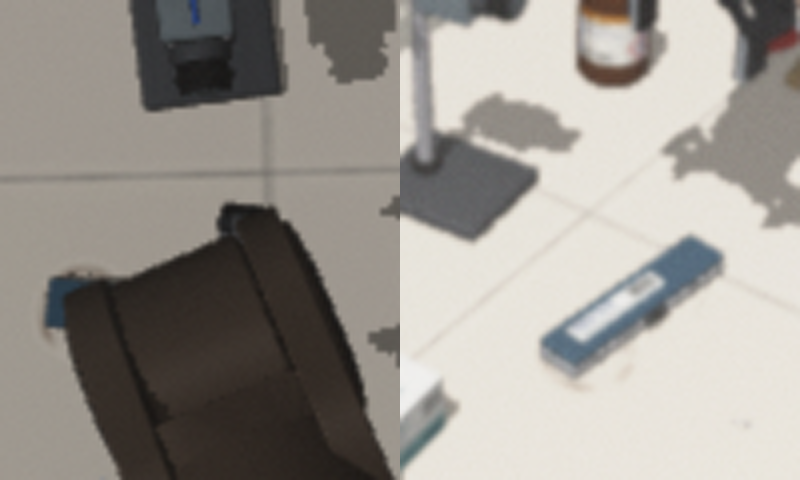

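The box hasn't moved: in the side half it lies between (545,350) and (720,260). The arm hides most of it in the top half. Going down.

Call:
{"fn": "play_rows", "kwargs": {
  "deltas": [
    [[0, 0, -30], [0, 0, 0], 1],
    [[0, 0, -60], [0, 0, 0], 1],
    [[0, 0, -90], [0, 0, 0], 1],
    [[0, 0, -120], [0, 0, 0], 1],
    [[0, 0, -150], [0, 0, 0], 1],
    [[0, 0, -150], [0, 0, 0], 1],
    [[0, 0, -150], [0, 0, 0], 1]
  ]
}}

```text
time_s: 5.5
ee_pos: [552.7, 19.1, 50.3]
tcp_rot: [0.745, 0.667, -0.0, 0.0]
force: [0.6, 0.7, 2.1]
finger_gap: 85.4
finger_force: 0.0
```

Call:
{"fn": "play_rows", "kwargs": {
  "deltas": [
    [[0, 0, -15], [0, 0, 0], 1],
    [[0, 0, -28], [0, 0, 0], 1],
    [[0, 0, -39], [0, 0, 0], 1],
    [[0, 0, -39], [0, 0, 0], 1],
    [[0, 0, -39], [0, 0, 0], -1],
    [[0, 0, -39], [0, 0, 0], -1],
    [[0, 0, -39], [0, 0, 0], -1],
    [[0, 0, -39], [0, 0, 0], -1],
    [[0, 0, -39], [0, 0, 0], -1],
    [[0, 0, -39], [0, 0, 0], -1],
    [[0, 0, -39], [0, 0, 0], -1],
    [[0, 0, -39], [0, 0, 0], -1]
  ]
}}

```text
time_s: 6.7
ee_pos: [553.5, 17.4, 11.0]
tcp_rot: [0.746, 0.666, 0.0, 0.0]
force: [-0.6, -0.1, 3.9]
finger_gap: 34.8
finger_force: 60.9
```

```bash
python3 st.py
```

```text
t 6.7 j [ 0.212  0.664 -0.479  1.93   0.483  0.66  -0.683] p [553.5  17.4  11. ] x [0.114 0.993 0.   ] y [ 0.993 -0.114  0.001] z [ 0.001 -0.    -1.   ] F [-0.6 -0.1  3.9] gap 34.8 60.87881326675415
```

Call:
{"fn": "play_rows", "kwargs": {
  "deltas": [
    [[0, 0, 20], [0, 0, 0], -1],
    [[0, 0, 50], [0, 0, 0], -1],
    [[0, -5, 80], [0, 0, 0], -1],
    [[0, -10, 110], [0, 0, 0], -1],
    [[-5, -15, 140], [0, 0, 0], -1],
    [[-10, -20, 170], [-0.13, 0.015, 0], -1],
    [[-20, -25, 180], [-0.26, 0.03, 0], -1],
    [[-30, -30, 180], [-0.39, 0.045, 0], -1],
    [[-40, -35, 180], [-0.52, 0.06, 0], -1],
    [[-50, -40, 180], [-0.65, 0.075, 0], -1],
    [[-60, -45, 180], [-0.78, 0.09, 0], -1],
    [[-60, -45, 180], [-0.78, 0.09, 0], -1]
  ]
}}

```text
time_s: 7.9
ee_pos: [491.6, -24.9, 188.3]
tcp_rot: [0.687, 0.618, -0.287, 0.254]
force: [0.3, 0.0, -1.4]
finger_gap: 34.4
finger_force: 60.4
```

Call:
{"fn": "play_rows", "kwargs": {
  "deltas": [
    [[0, 0, 0], [-0.13, 0.015, 0], -1],
    [[0, 0, 0], [-0.26, 0.03, 0], -1],
    [[0, 0, 0], [-0.39, 0.045, 0], -1],
    [[0, 0, 0], [-0.52, 0.06, 0], -1],
    [[0, 0, 0], [-0.65, 0.075, 0], -1],
    [[0, 0, 0], [-0.779, 0.089, 0], -1],
    [[0, 0, -15], [-0.779, 0.089, 0], -1],
    [[0, 0, -30], [-0.779, 0.089, 0], -1],
    [[0, 0, -45], [-0.779, 0.089, 0], -1],
    [[0, 0, -45], [-0.779, 0.089, 0], -1],
    [[0, 0, -45], [-0.779, 0.089, 0], -1]
  ]
}}

```text
time_s: 9.0
ee_pos: [493.0, -27.9, 145.6]
tcp_rot: [0.529, 0.471, -0.527, 0.47]
force: [0.6, 0.5, -0.1]
finger_gap: 34.8
finger_force: 60.5
```

```bash
python3 st.py; python3 - <<'E'
from h import *
s=grab_frame('side')[:,:,::-1]; print(proj('side',get_state()['ee_pos']))
cv2.imwrite('pics/c3.png',cv2.resize(s[140:300,190:350],(600,600),interpolation=2));cv2.imwrite('pics/s3.png',s)
E
```

```text
t 9.0 j [-0.521  1.055 -0.169  1.746  0.904  1.901 -1.397] p [493.  -27.9 145.6] x [ 0.001  0.003 -1.   ] y [ 0.993 -0.115  0.   ] z [-0.115 -0.993 -0.003] F [ 0.6  0.5 -0.1] gap 34.8 60.4777193069458
[np.float64(307.7276888423292), np.float64(211.57210416891232)]
```

View pics/c3.png

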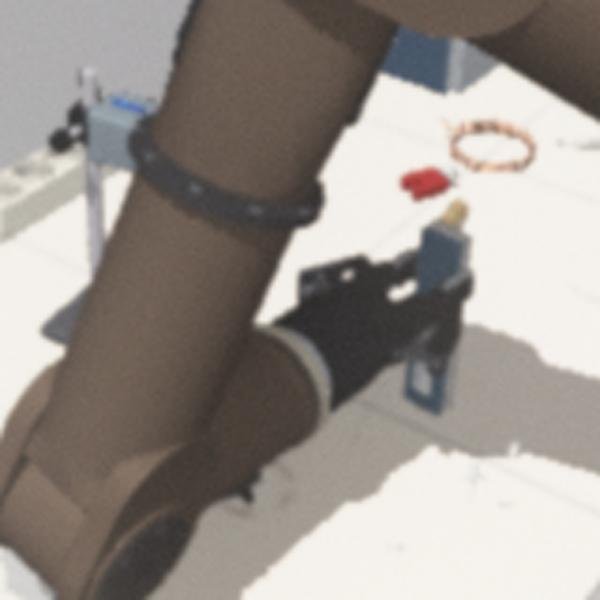

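The box is held upright. Its top corner is at (445,235) in the crop, its lid bottom corners are at (405,398) and (437,412), and the lid faces the gripper. Lowering it to contact.

Call:
{"fn": "play_rows", "kwargs": {
  "deltas": [
    [[0, 0, -5], [0, 0, 0], -1],
    [[0, 0, -10], [0, 0, 0], -1],
    [[0, 0, -12], [0, 0, 0], -1],
    [[0, 0, -12], [0, 0, 0], -1]
  ]
}}

```text
time_s: 9.45
ee_pos: [492.8, -27.6, 133.0]
tcp_rot: [0.528, 0.471, -0.527, 0.47]
force: [-0.3, 0.7, -1.2]
finger_gap: 34.6
finger_force: 60.5
```

```bash
python3 st.py; python3 - <<'E'
from h import *
n='side';pp=get_state()['ee_pos']
img=cv2.imread('pics/s3.png')
N=np.array([-.115,-.993,0]);q=np.array([493.,-27.9,145.6])-11*N
for (u,v) in[(405,398),(437,412),(468,240),(425,220)]:
    u=(u+.5)/3.75-.5+190;v=(v+.5)/3.75-.5+140;p,d=ray(n,u,v);print((p+d*(N@(q-p))/(N@d)).round(1))
E
```

```text
t 9.45 j [-0.523  1.078 -0.168  1.74   0.904  1.893 -1.409] p [492.8 -27.6 133. ] x [-0.     0.001 -1.   ] y [ 0.993 -0.114 -0.   ] z [-0.114 -0.993 -0.001] F [-0.3  0.7 -1.2] gap 34.6 60.47847032546997
[510.2 -18.8  18.1]
[478.9 -15.2  22.2]
[468.6 -14.  190.4]
[507.2 -18.5 189.9]
```

Call:
{"fn": "play_rows", "kwargs": {
  "deltas": [
    [[0, 0, -2], [0, 0, 0], -1],
    [[0, 0, -3], [0, 0, 0], -1],
    [[0, 0, -3], [0, 0, 0], -1]
  ]
}}

```text
time_s: 9.75
ee_pos: [492.8, -27.5, 130.2]
tcp_rot: [0.528, 0.471, -0.527, 0.47]
force: [-0.1, 0.4, -0.4]
finger_gap: 34.7
finger_force: 60.5
```

Call:
{"fn": "play_rows", "kwargs": {
  "deltas": [
    [[0, 0, -1], [0, 0, 0], -1],
    [[0, 0, -2], [0, 0, 0], -1],
    [[0, 0, -2], [0, 0, 0], -1]
  ]
}}

```text
time_s: 10.05
ee_pos: [492.9, -27.7, 129.2]
tcp_rot: [0.528, 0.47, -0.528, 0.471]
force: [1.3, 1.6, 4.8]
finger_gap: 34.7
finger_force: 60.6
```

Call:
{"fn": "play_rows", "kwargs": {
  "deltas": [
    [[0, 0, -1], [0, 0, 0], -1],
    [[0, 0, -2], [0, 0, 0], -1],
    [[0, 0, -2], [0, 0, 0], -1]
  ]
}}

```text
time_s: 10.35
ee_pos: [492.9, -27.8, 129.1]
tcp_rot: [-0.527, -0.469, 0.529, -0.472]
force: [1.3, 2.1, 15.4]
finger_gap: 34.4
finger_force: 60.8
```

Call:
{"fn": "play_rows", "kwargs": {
  "deltas": [
    [[0, 0, 2.5], [0, 0, 0], -1],
    [[0, 0, 2.5], [0, 0, 0], -1],
    [[0, 0, 2.5], [0, 0, 0], -1]
  ]
}}

```text
time_s: 10.65
ee_pos: [492.9, -27.6, 129.1]
tcp_rot: [0.528, 0.471, -0.527, 0.47]
force: [0.7, 0.6, 4.3]
finger_gap: 34.6
finger_force: 60.5
```

Call:
{"fn": "play_rows", "kwargs": {
  "deltas": [
    [[0, 0, 0], [0, 0, 0], 0.2],
    [[0, 0, 0], [0, 0, 0], 0.2],
    [[0, 0, 0], [0, 0, 0], 0.4],
    [[0, 0, 0], [0, 0, 0], 0.6],
    [[0, 0, 0], [0, 0, 0], 0.8],
    [[0, 0, 0], [0, 0, 0], 1],
    [[0, 0, 0], [0, 0, 0], 1],
    [[0, 0, 0], [0, 0, 0], 1],
    [[0, 0, 0], [0, 0, 0], 1],
    [[0, 0, 0], [0, 0, 0], 1]
  ]
}}

```text
time_s: 11.65
ee_pos: [492.9, -27.6, 128.8]
tcp_rot: [0.528, 0.471, -0.527, 0.47]
force: [-0.1, 0.3, -0.4]
finger_gap: 85.5
finger_force: 0.0
```

```bash
python3 st.py; python3 - <<'E'
from h import *
s=grab_frame('side')[:,:,::-1]
cv2.imwrite('pics/c4.png',cv2.resize(s[170:290,260:350],(450,600),interpolation=2))
E
```

```text
t 11.65 j [-0.524  1.085 -0.167  1.737  0.904  1.89  -1.413] p [492.9 -27.6 128.8] x [ 0.     0.002 -1.   ] y [ 0.993 -0.114  0.   ] z [-0.114 -0.993 -0.002] F [-0.1  0.3 -0.4] gap 85.5 0.0
```

View pics/c4.png

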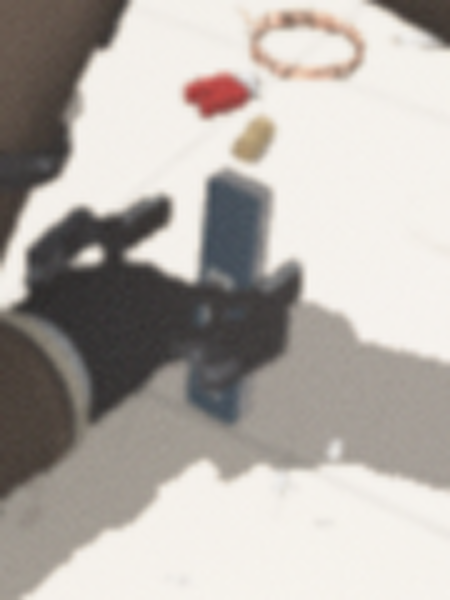

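The box stands upright: top at (240,180), bottom at (215,415), fingers open on both sides. I'll back off 50 mm along the tool, then rise.

Call:
{"fn": "play_rows", "kwargs": {
  "deltas": [
    [[1, 10, 0], [0, 0, 0], 1],
    [[2, 20, 0], [0, 0, 0], 1],
    [[3, 30, 0], [0, 0, 0], 1],
    [[4, 40, 0], [0, 0, 0], 1],
    [[5, 52, 0], [0, 0, 0], 1],
    [[5, 58, 0], [0, 0, 0], 1],
    [[5, 58, 30], [0, 0, 0], 1],
    [[5, 58, 70], [0, 0, 0], 1],
    [[5, 58, 110], [0, 0, 0], 1],
    [[5, 58, 150], [0, 0, 0], 1],
    [[5, 58, 180], [0, 0, 0], 1],
    [[5, 58, 180], [0, 0, 0], 1]
  ]
}}

```text
time_s: 12.9
ee_pos: [498.1, 31.2, 312.3]
tcp_rot: [0.53, 0.47, -0.525, 0.471]
force: [0.6, 0.5, -0.2]
finger_gap: 85.2
finger_force: 0.0
```

```bash
python3 st.py; python3 - <<'E'
from h import *
s=grab_frame('side')[:,:,::-1];t=grab_frame('top')[:,:,::-1]
cv2.imwrite('pics/s5.png',s);cv2.imwrite('pics/t5.png',t)
cv2.imwrite('pics/c5.png',np.hstack([cv2.resize(s[170:290,250:350],(400,480),interpolation=2),cv2.resize(t[190:290,205:290],(400,480),interpolation=2)]))
E
```

```text
t 12.9 j [-0.743  0.812  0.062  1.691  0.848  1.988 -1.078] p [498.1  31.2 312.3] x [ 0.005  0.004 -1.   ] y [ 0.993 -0.114  0.005] z [-0.114 -0.993 -0.005] F [ 0.6  0.5 -0.2] gap 85.2 0.0
```

View pics/c5.png

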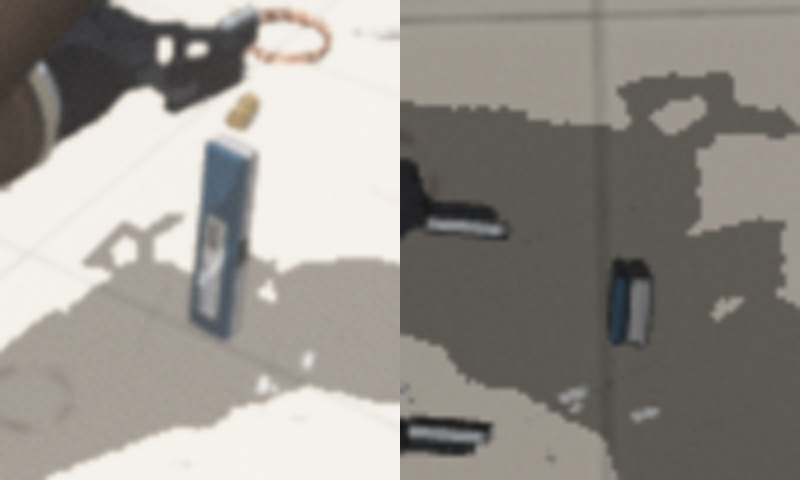

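The box stands free: top end at (230,145) in the side half, and at (632,305) in the top half. Turning the tool down.

Call:
{"fn": "play_rows", "kwargs": {
  "deltas": [
    [[0, 0, 0], [0.13, -0.015, 0], 1],
    [[0, 0, 0], [0.26, -0.03, 0], 1],
    [[0, 0, 0], [0.39, -0.045, 0], 1],
    [[0, 0, 0], [0.52, -0.06, 0], 1],
    [[0, 0, 0], [0.65, -0.075, 0], 1],
    [[0, 0, 0], [0.78, -0.09, 0], 1],
    [[0, 0, 0], [0.91, -0.105, 0], 1],
    [[0, 0, 0], [1.04, -0.12, 0], 1],
    [[0, 0, 0], [1.17, -0.135, 0], 1],
    [[0, 0, 0], [1.3, -0.15, 0], 1],
    [[0, 0, 0], [1.43, -0.165, 0], 1],
    [[0, 0, 0], [1.559, -0.179, 0], 1]
  ]
}}

```text
time_s: 14.2
ee_pos: [498.0, 30.7, 308.6]
tcp_rot: [0.746, 0.665, 0.002, -0.002]
force: [-0.1, -0.4, -0.8]
finger_gap: 85.2
finger_force: 0.0
```

```bash
python3 - <<'E'
from h import *
T=lambda p:((p[0]-400+.5)/4.706-.5+205,(p[1]+.5)/4.8-.5+190)
S=lambda p:((p[0]+.5)/4-.5+250,(p[1]+.5)/4-.5+170)
for p in[(615,262),(651,262),(647,345),(611,342),(632,303)]:print('top',plane('top',*T(p),165).round(1))
for p in[(206,138),(258,150),(246,156),(220,135)]:print('side z165',plane('side',*S(p),165).round(1))
for p in[(190,323),(228,338)]:print('side z0',plane('side',*S(p),0).round(1))
E
python3 st.py
```

```text
top [520.  -19.9 165. ]
top [519.5 -39.1 165. ]
top [476.5 -35.9 165. ]
top [478.5 -16.8 165. ]
top [498.5 -28.5 165. ]
side z165 [513.9 -23.5 165. ]
side z165 [477.4 -32.9 165. ]
side z165 [480.4 -21.3 165. ]
side z165 [508.  -32.8 165. ]
side z0 [510.4 -18.7   0. ]
side z0 [478.8 -21.4  -0. ]
t 14.2 j [-0.087  0.18  -0.093  1.76   0.013  1.201 -0.297] p [498.   30.7 308.6] x [0.114 0.993 0.005] y [ 0.993 -0.114  0.   ] z [ 0.001  0.005 -1.   ] F [-0.1 -0.4 -0.8] gap 85.2 0.0
```

Call:
{"fn": "play_rows", "kwargs": {
  "deltas": [
    [[-1, -20, 0], [0, 0, 0], 1],
    [[-2, -40, 0], [0, 0, 0], 1],
    [[-4, -59, 0], [0, 0, 0], 1],
    [[-4, -59, -25], [0, 0, 0], 1],
    [[-4, -59, -50], [0, 0, 0], 1],
    [[-4, -59, -75], [0, 0, 0], 1],
    [[-4, -59, -100], [0, 0, 0], 1],
    [[-4, -59, -105], [0, 0, 0], 1],
    [[-4, -59, -105], [0, 0, 0], 1],
    [[-4, -59, -105], [0, 0, 0], 1]
  ]
}}

```text
time_s: 15.2
ee_pos: [494.4, -28.5, 204.5]
tcp_rot: [0.746, 0.665, 0.0, 0.0]
force: [0.5, -0.3, 0.4]
finger_gap: 85.2
finger_force: 0.0
```

```bash
python3 st.py
```

```text
t 15.2 j [-0.005  0.264 -0.056  1.926  0.018  0.952 -0.184] p [494.4 -28.5 204.5] x [0.114 0.993 0.   ] y [ 0.993 -0.114  0.   ] z [ 0.  0. -1.] F [ 0.5 -0.3  0.4] gap 85.2 0.0
```

Call:
{"fn": "play_rows", "kwargs": {
  "deltas": [
    [[0, 0, -15], [0, 0, 0], 1],
    [[0, 0, -30], [0, 0, 0], 1],
    [[0, 0, -45], [0, 0, 0], 1],
    [[0, 0, -60], [0, 0, 0], 1],
    [[0, 0, -69], [0, 0, 0], 1],
    [[0, 0, -69], [0, 0, 0], 1],
    [[0, 0, -69], [0, 0, 0], 0.1],
    [[0, 0, -69], [0, 0, 0], 0.1],
    [[0, 0, -69], [0, 0, 0], 0],
    [[0, 0, -69], [0, 0, 0], -0.1],
    [[0, 0, -69], [0, 0, 0], -0.2],
    [[0, 0, -69], [0, 0, 0], -0.3]
  ]
}}

```text
time_s: 16.4
ee_pos: [494.3, -28.5, 135.4]
tcp_rot: [0.746, 0.666, 0.0, 0.0]
force: [-1.3, 0.1, 5.7]
finger_gap: 35.2
finger_force: 60.0
```

Call:
{"fn": "play_rows", "kwargs": {
  "deltas": [
    [[0, 0, 0], [0, 0, 0], -1],
    [[0, 0, 0], [0, 0, 0], -1],
    [[0, 0, 0], [0, 0, 0], -1],
    [[0, 0, 0], [0, 0, 0], -1],
    [[0, 0, 0], [0, 0, 0], -1],
    [[0, 0, 0], [0, 0, 0], -1]
  ]
}}

```text
time_s: 17.0
ee_pos: [494.3, -28.6, 135.4]
tcp_rot: [0.746, 0.666, 0.0, 0.0]
force: [-1.6, 0.0, 6.8]
finger_gap: 35.5
finger_force: 60.0
```

```bash
python3 st.py
```

```text
t 17.0 j [-0.006  0.35  -0.057  2.007  0.027  0.785 -0.193] p [494.3 -28.6 135.4] x [0.114 0.993 0.   ] y [ 0.993 -0.114  0.001] z [ 0.001  0.    -1.   ] F [-1.6  0.   6.8] gap 35.5 60.02581179141998
```

Call:
{"fn": "play_rows", "kwargs": {
  "deltas": [
    [[0, 0, 10], [0, 0, 0], -1],
    [[0, 0, 30], [0, 0, 0], -1],
    [[0, 0, 50], [0, 0, -0.1], -1],
    [[0, 0, 70], [0, 0, -0.2], -1],
    [[0, 0, 90], [0, 0, -0.3], -1],
    [[0, 0, 105], [0, 0, -0.43], -1],
    [[0, 0, 118], [0, 0, -0.56], -1],
    [[8, 7, 118], [0, 0, -0.69], -1],
    [[16, 14, 118], [0, 0, -0.82], -1],
    [[24, 21, 118], [0, 0, -0.95], -1],
    [[32, 28, 118], [0, 0, -1.08], -1],
    [[38, 32, 118], [0, 0, -1.2], -1]
  ]
}}

```text
time_s: 18.2
ee_pos: [532.0, 4.2, 253.2]
tcp_rot: [0.992, 0.126, -0.0, -0.0]
force: [0.2, 0.9, -0.8]
finger_gap: 35.4
finger_force: 60.1
```

Call:
{"fn": "play_rows", "kwargs": {
  "deltas": [
    [[5, 4, 0], [0, 0, -0.1], -1],
    [[5, 4, 0], [0, 0, -0.175], -1],
    [[5, 4, 0], [0, 0, -0.175], -1],
    [[5, 4, 0], [0, 0, -0.175], -1],
    [[5, 4, 0], [0, 0, -0.175], -1]
  ]
}}

```text
time_s: 18.7
ee_pos: [536.7, 7.3, 253.0]
tcp_rot: [0.999, 0.042, -0.0, -0.0]
force: [0.2, -0.1, -1.6]
finger_gap: 35.6
finger_force: 60.1
```

```bash
python3 st.py; python3 - <<'E'
from h import *
s=grab_frame('side')[:,:,::-1];t=grab_frame('top')[:,:,::-1]
cv2.imwrite('pics/s6.png',s);cv2.imwrite('pics/t6.png',t)
cv2.imwrite('pics/c6.png',np.hstack([cv2.resize(s[140:260,200:300],(400,480),interpolation=2),cv2.resize(t[110:260,180:305],(400,480),interpolation=2)]))
E
```

```text
t 18.7 j [-0.241  0.278  0.164  1.779 -0.051  1.089 -1.548] p [536.7   7.3 253. ] x [ 0.997  0.083 -0.   ] y [ 0.083 -0.997 -0.   ] z [-0.  0. -1.] F [ 0.2 -0.1 -1.6] gap 35.6 60.10688066482544
```

View pics/c6.png

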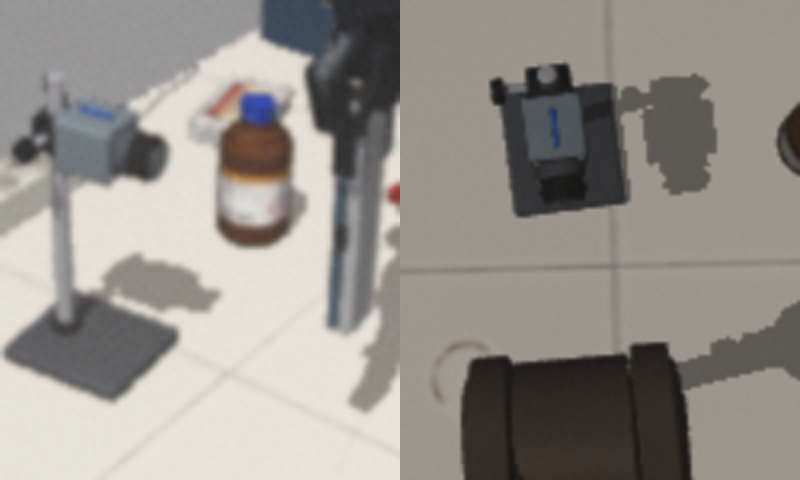

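The box hangs upright with its blue lid towards the inspection camera. The latch, at mid height, is at (342,237) in the side half. A quick check against the prediction:

```bash
python3 - <<'E'
from h import *
S=lambda p:((p[0]+.5)/4-.5+200,(p[1]+.5)/4-.5+140)
N=np.array([.08,-.997,0]);q=np.array([535.,29,200])
print('pred',proj('side',q),'seen',S((342,237)))
for n,c in(('latch',(342,237)),('bot lid',(330,325)),('bot back',(352,330))):
    p,d=ray('side',*S(c));print(n,(p+d*(N@(q-p))/(N@d)).round(1))
E
python3 st.py
```

```text
pred [np.float64(285.395372120802), np.float64(199.30756012679544)] seen (285.125, 198.875)
latch [535.9  29.1 201.1]
bot lid [540.7  29.5 125.3]
bot back [523.5  28.1 127.9]
t 18.8 j [-0.241  0.278  0.164  1.779 -0.051  1.089 -1.549] p [536.7   7.3 252.9] x [ 0.997  0.082 -0.   ] y [ 0.082 -0.997 -0.   ] z [-0.  0. -1.] F [ 0.1  0.5 -1.1] gap 35.1 60.10695934295654
```

```bash
python3 -c "
from bench import *
print(sign_off())"
```

```text
the job is handed in; nothing more can be done
None
```

I stood the box on its end, released it, picked it up again and handed the job in at about 19 s. It is held upright with the lid facing the lens, and my last check put it within a few mm of the target; `sign_off()` did not return a verdict.

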